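# Set and lock the depth stop of a handle-grooving jig

### The job

Turn the black depth knob on the jig clockwise until its white pointer lines up with the red index tab on the dial. Then, without shifting that setting, turn the steel lock ring under the dial clockwise by one of its orange posts until it bites and is firmly hand-tight, but do not force it past that, or the collar will be damaged. Leave everything else on the bench where it is, and let go at the end.

Things in the scene. Friction and masses are not known exactly. Their poses are not given: they have to be found in the camera images.
- jig: The jig: dark green cast plate 170 (x) x 150 (y) mm, 16 mm thick, bolted down at a different place and yaw each time. Origin: plate centre, on the bench. +x points away from the robot at yaw 0. Its work bed, with a wood blank in steel jaws (42 mm high), lies 83 to 133 mm along +x. Knob, dial and ring share the upright axis through the origin.
- dial_center (a point): Centre of the top face of the round aluminium dial (68 mm across), on the common axis, 57 mm above the bench. x points along the jig's x, to the dial's first tick. From below, the axis carries a brass pressure collar (100 mm across, top 34 mm above the bench), the steel lock ring, the dial and the black knob.
- knob_grip (a point): The black knob: a bar 40 mm long, 14 mm thick and 38 mm high (from 65 to 103 mm above the bench) on a disc 42 mm across. This point is on the axis, 90 mm above the bench: the height to grip at. x runs along the bar to the end with the white pointer line; grip across the bar.
- depth_knob (a joint): Knob angle in rad: 0 when its pointer is along the jig's x axis, growing CLOCKWISE seen from above, range 0 to 2.8. It starts between 0.3 and 0.8 and stays where it is left (friction 0.06 N m).
- tab (a point): Centre of the red index tab on the dial's rim, 12 x 6 mm and 4 mm high, 34 mm from the axis, 59 to 60 mm above the bench. Its x axis points outward from the axis: the direction in which the knob's pointer (its x) must come to point. It is stiff and stays put.
- index_tab (a joint): Angle of the red tab, counted exactly as the knob's: pointer and tab are in line when both joints read the same. It lies between 1.4 and 1.75, so the knob always has to turn clockwise, 0.6 to 1.45 rad.
- post_a (a point): One of the two upright orange posts of the lock ring: 14 mm in diameter, 35 to 72 mm above the bench; this point is 64 mm above the bench, 60 mm from the axis. A steel arm 14 mm wide, up to 46 mm above the bench, joins it to the ring (90 mm across). Turn the ring by pushing the side of a post or gripping one. The ring starts at any angle within about 1.6 rad.
- post_b (a point): The other orange post, opposite post_a, same size; either may be used. Turned CLOCKWISE seen from above, the ring first runs almost freely (1 N at the post). After 0.5 to 1.1 rad, different each time and not to be seen beforehand, it bites on the collar.
- pressure_collar (a joint): Turn in rad of the brass collar, 0 until the ring bites; then ring and collar turn together: 8.3 N at a post to start, about 0.6 N more per mm of post travel (0.5 N m plus 2 N m per rad). Tight is 10.5 to 16 N at the post, 3.6 to 14 mm past the bite (0.06 to 0.24 rad); aim for 13 N; beyond that it is damaged. It stays when let go.
- knife: Carving knife lying on the bench beside the jig's right side, 125 mm long: not to be disturbed.
- awl: Awl with a red handle lying beside the jig's left side, 130 mm long: not to be disturbed.
- wax_tin: Round tin 60 mm across and 40 mm high beyond the jig: not to be disturbed.
- blank_pale: Pale wooden handle blank, 120 mm long, lying to the left: not to be disturbed.
- blank_dark: Dark wooden handle blank, 110 mm long, lying to the left: not to be disturbed.
- mallet: Wooden mallet lying to the right, head 90 mm long: not to be disturbed.
- magnifier: Hand magnifier, lens 98 mm across, lying to the left of the jig: not to be disturbed.

How it is judged:
By the outcome, as a careful person would: the job done as asked, in the order asked, and still so for the second after the job is handed in, with the robot touching nothing.
It also fails if it takes over 64 s, if anything falls off the work surface, if the arm or the gripper's body presses on something with over 40 N, if the wrist force passes 120 N, or if a joint passes its speed limit or range.

### The arm

A 6-joint arm with a two-finger parallel gripper is mounted at the origin on the work surface. World frame = base frame: x ahead of the robot, y to its left, z up, the work surface at z = 0. Lengths are in m, angles in rad, forces in N, time in s.
With the tool pointing down it reaches from about 0.35 to 1 m from the base axis. Payload 7.1 kg.
Tool frame: the origin (TCP) lies midway between the tips of the shut fingers; the grasp point (between the pads) lies 19 mm behind it; z points along the fingers, y is the line along which they close (so a half turn about z gives the same grasp; the last joint's range is limited). The gripper opens to 85 mm and grips with 20 to 120 N. Pads are 22 mm wide; open, the fingers measure 114 mm over their backs; the gripper's body (76 mm by 85 mm) begins 54 mm behind the grasp point. The pads swing forward as they close: fully open they stand 13 mm farther back than shut.
Start: joints at [1.169, 0.423, 1.63, -0, 1.089, -0.019], TCP at [0.233, 0.58, 0.231] pointing down, gripper open.
Joint ranges: [-3, 3], [-0.9, 2.11], [0.09, 2.58], [-1.31, 4.45], [0.11, 2.69], [-2.54, 2.54]. Speed limits (rad/s): [2.39, 2.39, 3.01, 3.14, 3.14, 3.14].

### API

Orientations are given as a rotation vector (axis times angle).
In Python, from rig import * gives the robot as it stands. The module is installed in compiled form; this text tells all that it offers.
- The arm moves only by the shell command python3 -m inch 'ROWS' [OPENING]. ROWS is JSON, a list of rows, each an object of numbers: "dx", "dy", "dz": the shift along the tool's x, y, z in m; "ax", "ay", "az": the turn, a rotation vector about the tool's x, y, z in rad. In form: [{"dx": .., "dy": .., "dz": .., "ax": .., "ay": .., "az": ..}, ...]. A call has 1 to 10 rows; each row is the pose to reach, as a shift and turn from the pose commanded when the call began, along the tool's axes at that moment; what a row does not reach only later rows make up. A row lasts 1/12 s, in which the tool goes at most 41.7 mm and 7.16 degrees, less where a joint would pass 70% of its speed; a pose out of reach is approached as far as the arm can. A call with a gripper value outside its range is refused whole. OPENING is the opening, from -1 (shut) to 1 (fully open), set as the call begins (- or left out, the last holds). The fingers move at their own pace and stop on an object; the grip force is fixed at half the most. Time passes only in rows, so rows that repeat a pose let the fingers close. It gives the time, the measured TCP pose, the force, the opening and the grip force at its end, in the units of the state.
- state(): the state, without advancing time (a new reading comes with each control period).
- capture(name): name is "scene" or "top" or "wrist"; returns (picture, depth): 420x560x3 uint8, red, green, blue; 420x560 float32, m along the optical axis (not along the pixel's ray), 0 where there is no reading.
- camera_info(name): a dict with "vertical_fov" (degrees; the focal length in pixels is half the picture's height over the tangent of half this angle, whatever the lens; pixels are square), "cx", "cy" (the principal point, pixels), "eye" and "rotation" of the camera in the world. Camera axes: x right, y down, z forward; pixel columns grow to the right and rows downward; lengths in m; the calibration is good to about 2 mm. The wrist camera is an equidistant fisheye: a pixel r from the principal point sees the ray r / f radians off the axis. A picture is of the moment at which its call begins: read the wrist's pose just before it. camera_info takes no time and is no camera call; for the wrist camera it gives the pose at the moment of the call.
- hand_in(): hands the job in; it is judged then, once.
The state is a dict: "time_s": time; "joints": joint angles; "joint_velocities": joint speeds; "tau": joint torques, N m; "tcp_pos": TCP position; "eef_rot": TCP orientation; "force": force on the tool from outside, world axes, zero at the start; "ft_torque": the same for the moment, N m; "grip_width": finger opening in m; "grasp_force": force on a finger pad.
Only numpy, scipy, OpenCV 4.12 (cv2) and the standard library are available. Lean on these libraries where they do the work, as an engineer would, in place of code of your own. Each camera call takes 0.05 s, during which the arm holds its last target. There are 200 camera calls.

## Working session

There is one attempt and no reset: what is moved stays moved. The work goes in short steps, Python scripts to look and compute and a shell command to move; the robot and the scene stay as the last step left them, time stands still between calls to the robot, and variables do not carry over. Pictures are saved under pics/ and viewed, at most 10 in all, crops included, and the job is handed in when it is done.

```bash
mkdir -p pics; python3 - <<'E'
from rig import *
import cv2
for n in("top","scene"):
    p,d=capture(n); cv2.imwrite(f"pics/{n}0.png",p[:,:,::-1]); print(n,camera_info(n))
s=state(); print(s)
E
```

```text
top {'vertical_fov': 48.6638965400012, 'cx': 279.43384364242775, 'cy': 213.19992899322497, 'eye': array([ 0.48736743, -0.01331801,  1.24461056]), 'rotation': array([-2.2164538 ,  2.14928763, -0.13728325])}
scene {'vertical_fov': 53.7667994675032, 'cx': 279.28502986687016, 'cy': 203.90846078949266, 'eye': array([ 0.97246833, -0.59215857,  0.85811018]), 'rotation': array([-2.35589079, -0.70312856,  0.261002  ])}
{'time_s': 0.1, 'joints': array([ 1.16898011e+00,  4.23781523e-01,  1.63062087e+00, -8.87167080e-06,
        1.08862032e+00, -1.90184251e-02]), 'joint_velocities': array([-0.00101893, -0.00136932, -0.00072586,  0.00040607,  0.00011667,
        0.00050263]), 'tau': array([ 3.39160697e-04, -5.58427083e+01, -2.82447249e+01, -1.30162906e-05,
        3.00161912e-03, -2.21423946e-07]), 'tcp_pos': array([0.23323917, 0.57930272, 0.23060989]), 'eef_rot': array([-5.97570946e-01, -3.08393906e+00,  2.19916322e-03]), 'force': array([ 0.37713416, -0.93158596,  0.50542671]), 'ft_torque': array([0.00558624, 0.03158069, 0.00355668]), 'grasp_force': 0.0, 'grip_width': 0.085410315631422}
```

View pics/top0.png

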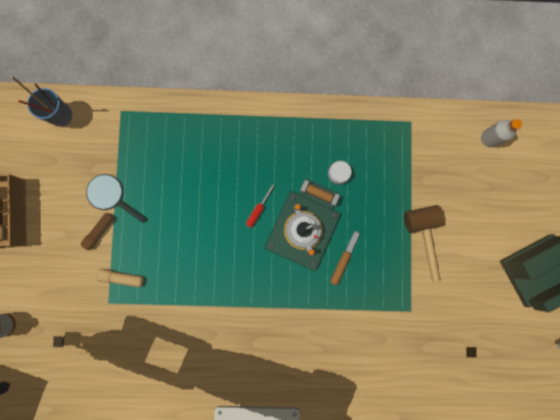

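View pics/scene0.png

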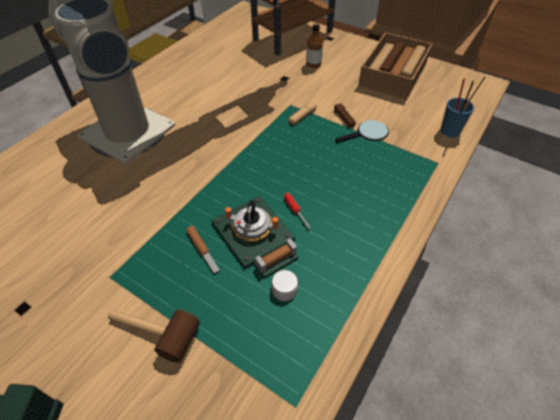

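The top view shows the jig at about (303,230) with its bed toward (320,193), so the yaw is about -25°. The orange posts are at about (298,208) and (312,252). In the scene view the jig is at (252,225). Next I'll compute a rough pose and enlarge a crop.

```bash
cat > h.py <<'E'
from rig import *
import numpy as np, cv2
from scipy.spatial.transform import Rotation as R
def ray(n,ci,u,v,H=420):
    f=H/2/np.tan(np.radians(ci["vertical_fov"])/2); x,y=u-ci["cx"],v-ci["cy"]
    if n=="wrist":
        r=np.hypot(x,y)+1e-9; t=r/f; c=np.array([np.sin(t)*x/r,np.sin(t)*y/r,np.cos(t)])
    else: c=np.array([x/f,y/f,1])
    return R.from_rotvec(ci["rotation"]).apply(c)
def onplane(n,ci,u,v,z):
    d=ray(n,ci,u,v); e=np.array(ci["eye"]); return e+d*(z-e[2])/d[2]
def blobs(p,kind,amin=4):
    h=cv2.cvtColor(p,cv2.COLOR_RGB2HSV)
    if kind=="orange": m=cv2.inRange(h,(8,170,130),(20,255,255))
    if kind=="red": m=cv2.inRange(h,(0,170,100),(5,255,255))|cv2.inRange(h,(174,150,100),(180,255,255))
    n,l,s,c=cv2.connectedComponentsWithStats(m)
    return [(s[i,4],c[i].round(1)) for i in range(1,n) if s[i,4]>=amin]
def tool():
    s=state(); return s,R.from_rotvec(s["eef_rot"])
E
python3 - <<'E'
from h import *
p=cv2.imread("pics/top0.png")[:,:,::-1].copy(); ci=camera_info("top")
for k in("orange","red"):
    for a,c in blobs(p,k):
        if 260<c[0]<350 and 170<c[1]<280: print(k,a,c,onplane("top",ci,*c,0.07)[:2].round(4))
print(onplane("top",ci,303,230,.057))
s,r=tool(); print(r.as_matrix().round(3)); w=camera_info("wrist"); print(w, r.inv().apply(w["eye"]-s["tcp_pos"]),(r.inv()*R.from_rotvec(w["rotation"])).as_matrix().round(2))
cv2.imwrite("pics/crop0.png",cv2.resize(p[180:280,250:360,::-1],None,fx=5,fy=5,interpolation=cv2.INTER_CUBIC))
E
```

```text
orange 19 [297.2 206.4] [ 0.6234 -0.0877]
orange 22 [311.1 251.9] [ 0.5089 -0.1258]
[ 0.56448093 -0.10499244  0.057     ]
[[-0.928  0.374 -0.001]
 [ 0.374  0.928 -0.001]
 [ 0.    -0.001 -1.   ]]
{'vertical_fov': 65.70646984690485, 'cx': 278.4428968702504, 'cy': 205.41634304862964, 'eye': array([0.16780737, 0.60610272, 0.37390761]), 'rotation': array([2.40292229, 1.62320153, 0.22708232])} [ 0.07070909  0.00021578 -0.14329681] [[-0.   -0.96 -0.28]
 [ 1.    0.   -0.  ]
 [ 0.   -0.28  0.96]]
```

View pics/crop0.png

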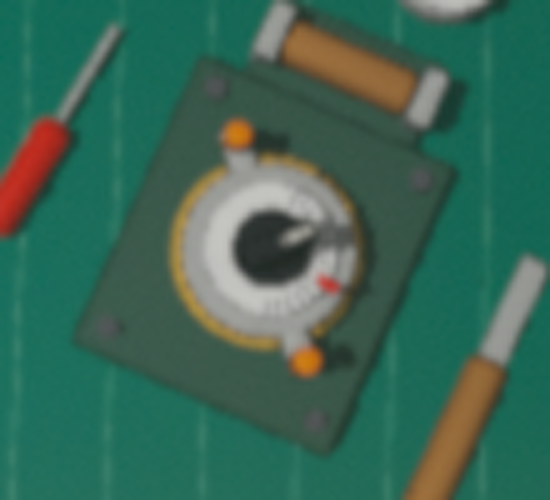

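The crop shows the knob at (268,245) with its pointer toward (315,228), the red tab at (327,286), and the posts at (238,134) and (306,360). That puts the axis at about (0.566,-0.107) and the tab about 55° clockwise of the pointer. I'll move above it to look from close by.

```bash
python3 -m inch '[{"dx":-0.28,"dy":-0.25,"az":0.4},{"dx":-0.28,"dy":-0.25,"az":0.4},{"dx":-0.28,"dy":-0.25,"az":0.4},{"dx":-0.28,"dy":-0.25,"az":0.4},{"dx":-0.28,"dy":-0.25,"az":0.4},{"dx":-0.566,"dy":-0.512,"az":0.84},{"dx":-0.566,"dy":-0.512,"az":0.84},{"dx":-0.566,"dy":-0.512,"az":0.84},{"dx":-0.566,"dy":-0.512,"az":0.84},{"dx":-0.566,"dy":-0.512,"az":0.84}]'
python3 - <<'E'
from h import *
s,r=tool(); d=np.array([.566,-.107,.22])-s["tcp_pos"]; print(r.inv().apply(d).round(4)); x=r.as_matrix()[:,0]; print(np.degrees(np.arctan2(x[1],x[0])))
E
```

```text
[-0.565  -0.5123  0.0113]
158.06753752808274invalid input at $[0]: expected keys dx, dy, dz, ax, ay, az
```

```bash
python3 -m inch '[{"dx":-0.566,"dy":-0.512,"dz":0.01,"ax":0,"ay":0,"az":0.84},{"dx":-0.566,"dy":-0.512,"dz":0.01,"ax":0,"ay":0,"az":0.84},{"dx":-0.566,"dy":-0.512,"dz":0.01,"ax":0,"ay":0,"az":0.84},{"dx":-0.566,"dy":-0.512,"dz":0.01,"ax":0,"ay":0,"az":0.84},{"dx":-0.566,"dy":-0.512,"dz":0.01,"ax":0,"ay":0,"az":0.84},{"dx":-0.566,"dy":-0.512,"dz":0.01,"ax":0,"ay":0,"az":0.84},{"dx":-0.566,"dy":-0.512,"dz":0.01,"ax":0,"ay":0,"az":0.84},{"dx":-0.566,"dy":-0.512,"dz":0.01,"ax":0,"ay":0,"az":0.84},{"dx":-0.566,"dy":-0.512,"dz":0.01,"ax":0,"ay":0,"az":0.84},{"dx":-0.566,"dy":-0.512,"dz":0.01,"ax":0,"ay":0,"az":0.84}]'
python3 - <<'E'
from h import *
s,r=tool(); d=np.array([.566,-.107,.22])-s["tcp_pos"]; print(s["time_s"],r.inv().apply(d).round(4)); x=r.as_matrix()[:,0]; print(np.degrees(np.arctan2(x[1],x[0])))
E
```

```text
time_s: 0.93
tcp_pos: [0.4159, 0.2031, 0.2258]
eef_rot: [-1.803, -2.573, 0.0]
force: [1.5, 0.1, -0.5]
grip_width: 0.0851
grasp_force: 0.0
0.9333 [-0.3427  0.0353  0.0058]
109.95234868427966
```

```bash
python3 -m inch '[{"dx":-0.33,"dy":0.03,"dz":0.005,"ax":0,"ay":0,"az":0},{"dx":-0.33,"dy":0.03,"dz":0.005,"ax":0,"ay":0,"az":0},{"dx":-0.33,"dy":0.03,"dz":0.005,"ax":0,"ay":0,"az":0},{"dx":-0.33,"dy":0.03,"dz":0.005,"ax":0,"ay":0,"az":0},{"dx":-0.33,"dy":0.03,"dz":0.005,"ax":0,"ay":0,"az":0},{"dx":-0.33,"dy":0.03,"dz":0.005,"ax":0,"ay":0,"az":0},{"dx":-0.33,"dy":0.03,"dz":0.005,"ax":0,"ay":0,"az":0},{"dx":-0.33,"dy":0.03,"dz":0.005,"ax":0,"ay":0,"az":0},{"dx":-0.33,"dy":0.03,"dz":0.005,"ax":0,"ay":0,"az":0},{"dx":-0.33,"dy":0.03,"dz":0.005,"ax":0,"ay":0,"az":0}]'
python3 - <<'E'
from h import *
s,r=tool(); ci=camera_info("wrist"); p,dd=capture("wrist"); cv2.imwrite("pics/w1.png",p[:,:,::-1])
d=np.array([.566,-.107,.22])-s["tcp_pos"]; print(s["time_s"],r.inv().apply(d).round(4)); x=r.as_matrix()[:,0]; print(np.degrees(np.arctan2(x[1],x[0])))
for k in("orange","red"):
    for a,c in blobs(p,k,30): print(k,a,c,onplane("wrist",ci,*c,0.072 if k=="orange" else .061)[:2].round(4))
E
```

```text
time_s: 1.77
tcp_pos: [0.5566, -0.0968, 0.2202]
eef_rot: [-1.807, -2.569, 0.0]
force: [-0.9, 0.5, 0.3]
grip_width: 0.0855
grasp_force: 0.0
1.7667 [-0.0128  0.0054  0.0002]
109.73979829322603
orange 221 [223.4 198. ] [ 0.5098 -0.12  ]
orange 204 [347.6 201.1] [ 0.6207 -0.0833]
orange 159 [170.1 237.4] [ 0.4698 -0.1774]
orange 52 [374.3 242.5] [ 0.6638 -0.1133]
orange 104 [354.1 262.1] [ 0.6529 -0.1396]
red 1013 [357.  91.] [0.5932 0.0167]
red 69 [258.7 220.6] [ 0.5487 -0.1335]
```

View pics/w1.png

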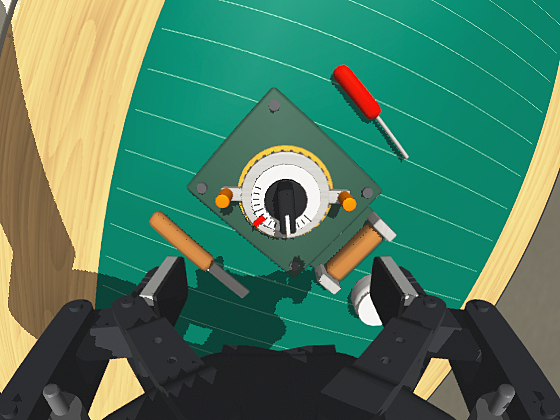

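The close view shows the knob at (287,195) with its white pointer running down to (288,228), the red tab at (259,221), and the posts at (223,200) and (348,204). I'll add the depth image to locate the tops exactly.

```bash
cat >> h.py <<'E'
def cloud(n="wrist"):
    ci=camera_info(n); p,d=capture(n); v,u=np.mgrid[0:420,0:560]
    f=210/np.tan(np.radians(ci["vertical_fov"])/2); x,y=u-ci["cx"],v-ci["cy"]
    if n=="wrist":
        r=np.hypot(x,y)+1e-9; t=r/f; c=np.dstack([np.tan(t)*x/r,np.tan(t)*y/r,np.ones_like(r)])
    else: c=np.dstack([x/f,y/f,np.ones_like(x)])
    P=R.from_rotvec(ci["rotation"]).apply((c*d[...,None]).reshape(-1,3)).reshape(420,560,3)+ci["eye"]
    P[d==0]=np.nan
    return p,P
def measure(c0=(.566,-.104),name=None,show=True,n="wrist"):
    p,P=cloud(n); h=cv2.cvtColor(p,cv2.COLOR_RGB2HSV).astype(int); H,S,V=h[...,0],h[...,1],h[...,2]
    if name: cv2.imwrite(name,p[:,:,::-1])
    rr=np.hypot(P[...,0]-c0[0],P[...,1]-c0[1]); z=P[...,2]; o={}
    def rep(k,m):
        q=P[m]; o[k]=q
        if len(q)>3:
            e,w=np.linalg.eigh(np.cov(q[:,:2].T)); mr=cv2.minAreaRect((q[:,:2]*1e4).astype(np.float32))
            if show: print(k,len(q),q.mean(0).round(4),"z",np.percentile(q[:,2],[5,95]).round(4),"ax deg",np.degrees(np.arctan2(w[1,1],w[0,1])).round(1),"box",np.array(mr[0]).round(1)/1e4,np.array(mr[1]).round(0)/10,round(mr[2],1))
    rep("knobtop",(rr<.03)&(z>.096)&(z<.11))
    rep("knobdark",(rr<.03)&(z>.096)&(z<.11)&(V<90))
    rep("pointer",(rr<.03)&(z>.096)&(z<.11)&(V>150)&(S<60))
    red=(rr<.045)&((H<6)|(H>174))&(S>150)&(V>90); rep("tab",red&(z>.053)&(z<.068))
    og=(H>7)&(H<22)&(S>150)&(V>100)&(abs(rr-.06)<.02)&(z>.068)&(z<.078)
    n,l=cv2.connectedComponents(og.astype(np.uint8))
    for i in range(1,n):
        if (l==i).sum()>15: rep(f"post{i}",l==i)
    rep("dial",(rr<.045)&(z>.053)&(z<.0595)&(S<60)&(V>110))
    return p,P,o
E
python3 - <<'E'
from h import *
measure()
measure(n="top")
E
```

```text
knobtop 748 [ 0.5656 -0.103   0.1032] z [0.1009 0.1047] ax deg 114.4 box [ 0.56622 -0.10445] [14.  40.3] 24.3
knobdark 655 [ 0.5647 -0.1014  0.1031] z [0.1009 0.1046] ax deg 113.6 box [ 0.56589 -0.10377] [13.9 38.8] 24.2
pointer 80 [ 0.5709 -0.1141  0.1041] z [0.1027 0.105 ] ax deg 116.9 box [ 0.57311 -0.11338] [ 8.5 18.2] 27.0
tab 68 [ 0.5488 -0.1331  0.0619] z [0.0605 0.0631] ax deg 59.3 box [ 0.54879 -0.1335 ] [11.5  5.8] 60.0
post1 158 [ 0.5094 -0.1226  0.0722] z [0.0696 0.0735] ax deg 122.4 box [ 0.50916 -0.123  ] [12.5 12.8] 58.6
post2 153 [ 0.6225 -0.0852  0.0723] z [0.0702 0.0736] ax deg 125.5 box [ 0.62291 -0.08521] [12.5 13.3] 27.6
dial 1903 [ 0.5647 -0.0983  0.0577] z [0.0564 0.0588] ax deg -165.8 box [ 0.56591 -0.10332] [67.2 65.6] 24.1
dial 8 [ 0.5372 -0.0916  0.0563] z [0.0548 0.0582] ax deg 62.9 box [ 0.53722 -0.09159] [14.5  3.1] 72.0
```

```bash
python3 - <<'E'
from h import *
s,r=tool(); d=np.array([.5662,-.1043,.13])-s["tcp_pos"]; print(s["time_s"],r.inv().apply(d).round(4),r.as_matrix()[:,2]); x=r.as_matrix()[:,0]; print(np.degrees(np.arctan2(x[1],x[0])),s["joints"],s["force"])
E
```

```text
1.9167 [-0.0134  0.0066  0.0904] [-1.31400443e-03  5.20700708e-04 -9.99999001e-01]
109.9723999708905 [-1.88822065e-01  3.47233787e-01  1.77601191e+00  3.10814526e-04
  1.01973536e+00 -5.37569624e-01] [0.68801118 0.7999547  0.20160847]
```

```bash
python3 -m inch '[{"dx":-0.0134,"dy":0.0066,"dz":0.03,"ax":0,"ay":0,"az":-0.076},{"dx":-0.0134,"dy":0.0066,"dz":0.06,"ax":0,"ay":0,"az":-0.076},{"dx":-0.0134,"dy":0.0066,"dz":0.08,"ax":0,"ay":0,"az":-0.076},{"dx":-0.0134,"dy":0.0066,"dz":0.09,"ax":0,"ay":0,"az":-0.076},{"dx":-0.0134,"dy":0.0066,"dz":0.09,"ax":0,"ay":0,"az":-0.076},{"dx":-0.0134,"dy":0.0066,"dz":0.09,"ax":0,"ay":0,"az":-0.076}]' 0
python3 - <<'E'
from h import *
s,r=tool(); d=np.array([.5662,-.1043,.071])-s["tcp_pos"]; print(s["time_s"],r.inv().apply(d).round(4)); x=r.as_matrix()[:,0]; print(np.degrees(np.arctan2(x[1],x[0])),s["grip_width"])
E
```

```text
time_s: 2.42
tcp_pos: [0.5671, -0.1043, 0.1312]
eef_rot: [-1.702, -2.64, 0.0]
force: [0.6, 0.6, 1.3]
grip_width: 0.0427
grasp_force: 0.0
2.4167 [ 0.0004 -0.0008  0.0602]
114.36986786636639 0.042687915653870694
```

```bash
python3 -m inch '[{"dx":0,"dy":-0.0005,"dz":0.025,"ax":0,"ay":0,"az":0},{"dx":0,"dy":-0.0005,"dz":0.045,"ax":0,"ay":0,"az":0},{"dx":0,"dy":-0.0005,"dz":0.06,"ax":0,"ay":0,"az":0},{"dx":0,"dy":-0.0005,"dz":0.06,"ax":0,"ay":0,"az":0},{"dx":0,"dy":-0.0005,"dz":0.06,"ax":0,"ay":0,"az":0}]'
python3 -m inch '[{"dx":0,"dy":0,"dz":0,"ax":0,"ay":0,"az":0},{"dx":0,"dy":0,"dz":0,"ax":0,"ay":0,"az":0},{"dx":0,"dy":0,"dz":0,"ax":0,"ay":0,"az":0},{"dx":0,"dy":0,"dz":0,"ax":0,"ay":0,"az":0},{"dx":0,"dy":0,"dz":0,"ax":0,"ay":0,"az":0},{"dx":0,"dy":0,"dz":0,"ax":0,"ay":0,"az":0},{"dx":0,"dy":0,"dz":0,"ax":0,"ay":0,"az":0},{"dx":0,"dy":0,"dz":0,"ax":0,"ay":0,"az":0}]' -1
```

```text
time_s: 2.83
tcp_pos: [0.5673, -0.1053, 0.0719]
eef_rot: [1.703, 2.639, 0.001]
force: [-0.2, 0.2, -0.5]
grip_width: 0.0427
grasp_force: 0.0
time_s: 3.5
tcp_pos: [0.5672, -0.1059, 0.0728]
eef_rot: [1.703, 2.638, 0.0]
force: [-2.0, -1.0, 8.4]
grip_width: 0.0131
grasp_force: 58.9
```

```bash
python3 -m inch '[{"dx":0,"dy":0,"dz":0,"ax":0,"ay":0,"az":0.1},{"dx":0,"dy":0,"dz":0,"ax":0,"ay":0,"az":0.21},{"dx":0,"dy":0,"dz":0,"ax":0,"ay":0,"az":0.32},{"dx":0,"dy":0,"dz":0,"ax":0,"ay":0,"az":0.43},{"dx":0,"dy":0,"dz":0,"ax":0,"ay":0,"az":0.54},{"dx":0,"dy":0,"dz":0,"ax":0,"ay":0,"az":0.65},{"dx":0,"dy":0,"dz":0,"ax":0,"ay":0,"az":0.76},{"dx":0,"dy":0,"dz":0,"ax":0,"ay":0,"az":0.85},{"dx":0,"dy":0,"dz":0,"ax":0,"ay":0,"az":0.92},{"dx":0,"dy":0,"dz":0,"ax":0,"ay":0,"az":0.95}]'
python3 -m inch '[{"dx":0,"dy":0,"dz":0,"ax":0,"ay":0,"az":0},{"dx":0,"dy":0,"dz":0,"ax":0,"ay":0,"az":0},{"dx":0,"dy":0,"dz":0,"ax":0,"ay":0,"az":0}]'
python3 - <<'E'
from h import *
s,r=tool(); x=r.as_matrix()[:,0]; print(np.degrees(np.arctan2(x[1],x[0])),s["ft_torque"])
measure(name="pics/w2.png")
E
```

```text
time_s: 4.33
tcp_pos: [0.5661, -0.1059, 0.0727]
eef_rot: [2.725, 1.563, -0.002]
force: [-7.6, -2.0, 12.4]
grip_width: 0.0134
grasp_force: 59.4
time_s: 4.58
tcp_pos: [0.5661, -0.1059, 0.0727]
eef_rot: [2.722, 1.568, -0.001]
force: [-7.4, -2.2, 12.0]
grip_width: 0.0134
grasp_force: 59.4
59.865750481563516 [-0.37864681  1.17972355 -0.0097223 ]
knobtop 3840 [ 0.5685 -0.1006  0.1031] z [0.0981 0.1073] ax deg 59.9 box [ 0.56639 -0.10329] [35.9 35.6] 16.6
knobdark 3167 [ 0.5688 -0.1002  0.103 ] z [0.0985 0.1053] ax deg 60.3 box [ 0.56647 -0.10357] [35.7 35.2] 16.0
pointer 59 [ 0.5632 -0.1083  0.105 ] z [0.1022 0.1098] ax deg 53.8 box [ 0.56108 -0.1004 ] [32.  28.9] 36.8
post1 632 [ 0.6227 -0.085   0.0723] z [0.0702 0.0735] ax deg 138.1 box [ 0.62265 -0.08515] [13.3 13.1] 58.7
dial 4913 [ 0.5733 -0.0912  0.0576] z [0.0565 0.0587] ax deg 151.9 box [ 0.57002 -0.09725] [52.1 67.8] 61.2
```

View pics/w2.png

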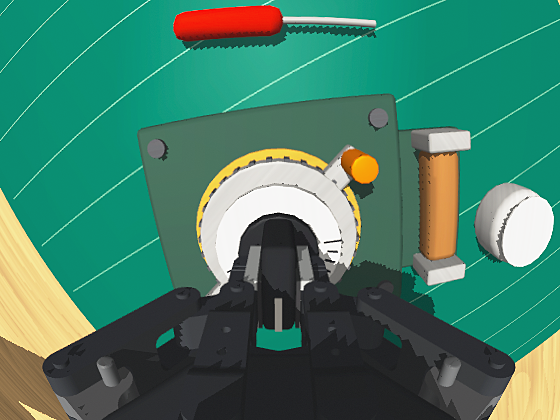

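The knob turned with the gripper: the bar now lies along the tool at (280,270), but the tab is hidden under the gripper. I'll release, rise and measure the alignment.

```bash
python3 -m inch '[{"dx":0,"dy":0,"dz":0,"ax":0,"ay":0,"az":0},{"dx":0,"dy":0,"dz":0,"ax":0,"ay":0,"az":0},{"dx":0,"dy":0,"dz":0,"ax":0,"ay":0,"az":0},{"dx":0,"dy":0,"dz":0,"ax":0,"ay":0,"az":0},{"dx":0,"dy":0,"dz":0,"ax":0,"ay":0,"az":0},{"dx":0,"dy":0,"dz":0,"ax":0,"ay":0,"az":0}]' 0
python3 -m inch '[{"dx":0,"dy":0,"dz":-0.03,"ax":0,"ay":0,"az":0},{"dx":0.0,"dy":0,"dz":-0.07,"ax":0,"ay":0,"az":0},{"dx":0.01,"dy":0,"dz":-0.11,"ax":0,"ay":0,"az":0},{"dx":0.02,"dy":0,"dz":-0.14,"ax":0,"ay":0,"az":0},{"dx":0.02,"dy":0,"dz":-0.14,"ax":0,"ay":0,"az":0},{"dx":0.02,"dy":0,"dz":-0.14,"ax":0,"ay":0,"az":0},{"dx":0.02,"dy":0,"dz":-0.14,"ax":0,"ay":0,"az":0}]'
cat >> h.py <<'E'
def align(name=None):
    p,P,o=measure((.5662,-.1043),name)
    mr=cv2.minAreaRect((o["knobtop"][:,:2]*1e4).astype(np.float32)); c=np.array(mr[0])/1e4
    t=o["tab"][:,:2]; tm=np.array(cv2.minAreaRect((t*1e4).astype(np.float32))[0])/1e4
    for a in (c,np.array([.5662,-.1043])): print("tab dir",np.degrees(np.arctan2(*(tm-a)[::-1])).round(2))
    b=cv2.boxPoints(mr); e=max((b[1]-b[0],b[2]-b[1]),key=np.linalg.norm); print("knob axis",np.degrees(np.arctan2(e[1],e[0])).round(2))
E
python3 - <<'E'
from h import *
align("pics/w3.png"); align()
s=state(); print(s["tcp_pos"],s["joints"])
E
```

```text
time_s: 5.13
tcp_pos: [0.5668, -0.1054, 0.0708]
eef_rot: [2.722, 1.568, 0.0]
force: [0.2, -0.1, 0.0]
grip_width: 0.0428
grasp_force: 0.0
time_s: 5.72
tcp_pos: [0.5761, -0.088, 0.2102]
eef_rot: [-2.722, -1.568, 0.001]
force: [0.5, 0.5, -1.6]
grip_width: 0.0429
grasp_force: 0.0
knobtop 790 [ 0.567  -0.1032  0.1032] z [0.101  0.1048] ax deg 60.1 box [ 0.56645 -0.10421] [39.6 13.5] 60.1
knobdark 700 [ 0.5679 -0.1019  0.1031] z [0.1009 0.1045] ax deg 60.7 box [ 0.56667 -0.10416] [39.3 13.4] 59.6
pointer 75 [ 0.5608 -0.1134  0.1043] z [0.1031 0.1053] ax deg 61.3 box [ 0.56076 -0.11411] [17.5  6.7] 77.9
tab 12 [ 0.5465 -0.1379  0.0623] z [0.0616 0.0629] ax deg 151.4 box [ 0.54654 -0.13787] [2.3 5. ] 64.7
post1 168 [ 0.623  -0.0851  0.0722] z [0.0704 0.0736] ax deg 100.4 box [ 0.62331 -0.08538] [12.3 12.7] 63.1
post2 117 [ 0.5112 -0.1229  0.0721] z [0.0694 0.0737] ax deg 57.3 box [ 0.5113  -0.12381] [13.3  8.7] 58.4
dial 2013 [ 0.5688 -0.0987  0.0577] z [0.0565 0.0588] ax deg 153.7 box [ 0.56677 -0.10364] [66.3 67.2] 61.1
tab dir -120.6
tab dir -120.35
knob axis 60.14
knobtop 809 [ 0.567  -0
[... 213 characters left out ...]
1  -0.1125  0.1041] z [0.1028 0.1054] ax deg 59.0 box [ 0.55853 -0.11194] [16.1  8.3] 60.1
tab 8 [ 0.547  -0.1377  0.0624] z [0.0614 0.0633] ax deg 148.1 box [ 0.54695 -0.13775] [1.4 4.9] 60.0
post1 167 [ 0.6229 -0.0851  0.0722] z [0.0706 0.0736] ax deg 118.9 box [ 0.62325 -0.08523] [12.8 12.7] 77.1
post2 125 [ 0.5111 -0.1228  0.0721] z [0.0695 0.0736] ax deg 57.0 box [ 0.51104 -0.12334] [13.   8.8] 59.2
dial 2018 [ 0.5691 -0.099   0.0577] z [0.0565 0.0588] ax deg 150.6 box [ 0.56658 -0.10376] [66.  67.3] 57.1
tab dir -120.03
tab dir -119.92
knob axis 59.57
[ 0.57542573 -0.08811969  0.20908529] [-1.72360231e-01  3.88834220e-01  1.74236100e+00 -9.32659628e-05
  1.01372694e+00  3.53782723e-01]
```

View pics/w3.png

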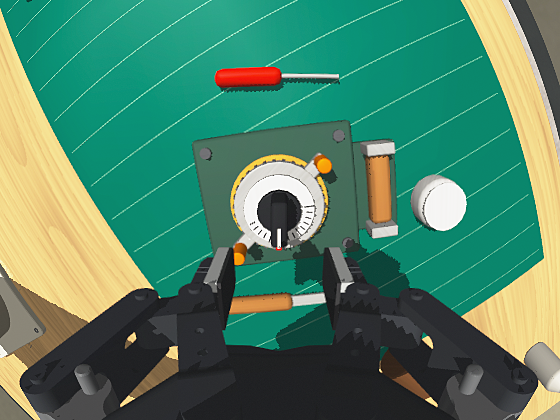

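The pointer at (280,240) lines up with the tab at (281,249); they agree to within about 1°. Next is the ring: I'll push the near post clockwise with shut fingers, starting on its -y side.

```bash
python3 - <<'E'
from h import *
s,r=tool(); d=np.array([.519,-.152,.12])-s["tcp_pos"]; x=r.as_matrix()[:,0]; print(s["time_s"],r.inv().apply(d).round(4),np.degrees(np.arctan2(x[1],x[0])))
E
```

```text
5.8167 [-0.0835 -0.0164  0.0892] 59.85717100470005
```

```bash
python3 -m inch '[{"dx":-0.0835,"dy":-0.0164,"dz":0,"ax":0,"ay":0,"az":-0.849},{"dx":-0.0835,"dy":-0.0164,"dz":0,"ax":0,"ay":0,"az":-0.849},{"dx":-0.0835,"dy":-0.0164,"dz":0,"ax":0,"ay":0,"az":-0.849},{"dx":-0.0835,"dy":-0.0164,"dz":0,"ax":0,"ay":0,"az":-0.849},{"dx":-0.0835,"dy":-0.0164,"dz":0.02,"ax":0,"ay":0,"az":-0.849},{"dx":-0.0835,"dy":-0.0164,"dz":0.05,"ax":0,"ay":0,"az":-0.849},{"dx":-0.0835,"dy":-0.0164,"dz":0.089,"ax":0,"ay":0,"az":-0.849},{"dx":-0.0835,"dy":-0.0164,"dz":0.089,"ax":0,"ay":0,"az":-0.849},{"dx":-0.0835,"dy":-0.0164,"dz":0.089,"ax":0,"ay":0,"az":-0.849},{"dx":-0.0835,"dy":-0.0164,"dz":0.089,"ax":0,"ay":0,"az":-0.849}]' -1
python3 - <<'E'
from h import *
s,r=tool(); d=np.array([.519,-.152,.053])-s["tcp_pos"]; x=r.as_matrix()[:,0]; print(s["time_s"],r.inv().apply(d).round(4),np.degrees(np.arctan2(x[1],x[0])))
measure(name="pics/w4.png")
E
```

```text
time_s: 6.65
tcp_pos: [0.5208, -0.1523, 0.1223]
eef_rot: [-1.839, -2.546, 0.0]
force: [0.3, 1.0, 0.7]
grip_width: -0.0001
grasp_force: 0.0
6.65 [ 0.0008 -0.0016  0.0693] 108.3133915192913
knobtop 1907 [ 0.5643 -0.1041  0.1028] z [0.0982 0.1047] ax deg 59.7 box [ 0.56556 -0.10437] [41.2 14.2] 59.6
knobdark 1639 [ 0.5646 -0.1027  0.1026] z [0.098  0.1045] ax deg 57.9 box [ 0.56535 -0.10424] [39.6 14. ] 60.4
pointer 224 [ 0.5617 -0.1133  0.1039] z [0.1015 0.1052] ax deg 54.4 box [ 0.56814 -0.10582] [41.1  8.1] 59.0
tab 156 [ 0.5485 -0.1335  0.0619] z [0.0598 0.0632] ax deg 60.3 box [ 0.54907 -0.13397] [11.6  7.1] 58.6
post1 367 [ 0.5091 -0.123   0.0724] z [0.0704 0.0737] ax deg 178.6 box [ 0.5091  -0.12286] [13.3 13.3] 62.2
post2 269 [ 0.6218 -0.0854  0.0722] z [0.0695 0.0735] ax deg 156.4 box [ 0.62219 -0.08551] [12.9 12.9] 62.7
dial 3266 [ 0.5571 -0.1003  0.0576] z [0.0565 0.0588] ax deg 82.1 box [ 0.56517 -0.1047 ] [65.4 67.7] 21.3
```

View pics/w4.png

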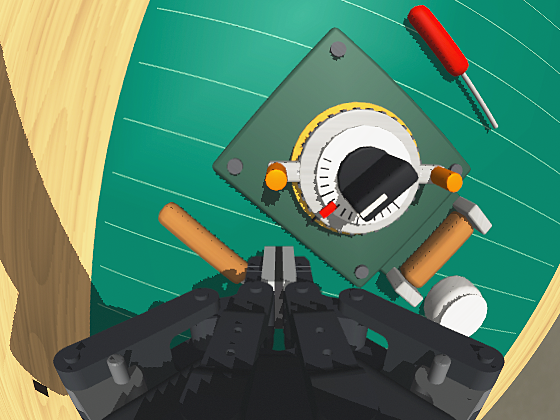

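The shut fingers show at (277,260), aimed at the near post (276,178), and the knob still lines up with the tab at (328,210). Now I'll descend and approach until contact.

```bash
python3 -m inch '[{"dx":0,"dy":-0.0016,"dz":0.03,"ax":0,"ay":0,"az":0},{"dx":0,"dy":-0.0016,"dz":0.055,"ax":0,"ay":0,"az":0},{"dx":0,"dy":-0.0016,"dz":0.069,"ax":0,"ay":0,"az":0},{"dx":0,"dy":-0.0016,"dz":0.069,"ax":0,"ay":0,"az":0},{"dx":0,"dy":-0.0016,"dz":0.069,"ax":0,"ay":0,"az":0}]'
python3 -m inch '[{"dx":0.004,"dy":0,"dz":0,"ax":0,"ay":0,"az":0},{"dx":0.008,"dy":0,"dz":0,"ax":0,"ay":0,"az":0},{"dx":0.011,"dy":0,"dz":0,"ax":0,"ay":0,"az":0},{"dx":0.013,"dy":0,"dz":0,"ax":0,"ay":0,"az":0},{"dx":0.013,"dy":0,"dz":0,"ax":0,"ay":0,"az":0},{"dx":0.013,"dy":0,"dz":0,"ax":0,"ay":0,"az":0}]'
```

```text
time_s: 7.12
tcp_pos: [0.52, -0.1529, 0.0542]
eef_rot: [1.836, 2.548, 0.001]
force: [-0.4, 0.4, 0.4]
grip_width: -0.0001
grasp_force: 0.0
time_s: 7.62
tcp_pos: [0.5151, -0.1401, 0.0532]
eef_rot: [1.835, 2.55, 0.0]
force: [-0.3, -0.4, -0.7]
grip_width: 0.0002
grasp_force: 0.0
```

```bash
python3 -m inch '[{"dx":0.003,"dy":-0.0008,"dz":0,"ax":0,"ay":0,"az":0.05},{"dx":0.0061,"dy":-0.0015,"dz":0,"ax":0,"ay":0,"az":0.1},{"dx":0.0092,"dy":-0.002,"dz":0,"ax":0,"ay":0,"az":0.15},{"dx":0.0123,"dy":-0.0024,"dz":0,"ax":0,"ay":0,"az":0.2},{"dx":0.0154,"dy":-0.0026,"dz":0,"ax":0,"ay":0,"az":0.25},{"dx":0.0185,"dy":-0.0026,"dz":0,"ax":0,"ay":0,"az":0.3},{"dx":0.0217,"dy":-0.0025,"dz":0,"ax":0,"ay":0,"az":0.35},{"dx":0.0248,"dy":-0.0023,"dz":0,"ax":0,"ay":0,"az":0.4},{"dx":0.0248,"dy":-0.0023,"dz":0,"ax":0,"ay":0,"az":0.4}]'
python3 - <<'E'
from h import *
measure(name="pics/w5.png")
s,r=tool(); print(s["tcp_pos"],r.inv().apply(s["force"]),r.inv().apply(np.array([.566,-.1042,.05])-s["tcp_pos"]))
E
```

```text
time_s: 8.37
tcp_pos: [0.5049, -0.1173, 0.0529]
eef_rot: [-2.307, -2.132, 0.0]
force: [-0.2, -0.4, -0.5]
grip_width: 0.0002
grasp_force: 0.0
knobtop 4001 [ 0.5635 -0.1019  0.1025] z [0.0973 0.1048] ax deg 51.8 box [ 0.5597  -0.09981] [39.8 31.1] 55.8
knobdark 3678 [ 0.5636 -0.101   0.1023] z [0.0972 0.1046] ax deg 49.3 box [ 0.55968 -0.09984] [39.8 31.1] 55.8
pointer 279 [ 0.5614 -0.1125  0.1043] z [0.1033 0.1052] ax deg 60.9 box [ 0.56636 -0.1032 ] [38.2  5.4] 63.6
tab 140 [ 0.5499 -0.1304  0.0616] z [0.0597 0.0629] ax deg 98.9 box [ 0.54996 -0.13085] [6.5 6.3] 65.5
post1 828 [ 0.5065 -0.098   0.0722] z [0.0697 0.0735] ax deg 81.7 box [ 0.50621 -0.09908] [14.5 13.3] 85.3
post2 453 [ 0.6242 -0.1086  0.0718] z [0.0689 0.0734] ax deg 147.1 box [ 0.62528 -0.10924] [13.6 13.7] 61.6
dial 5833 [ 0.5568 -0.0924  0.0576] z [0.0563 0.0587] ax deg -140.6 box [ 0.56121 -0.09947] [67.4 54.8] 44.7
[ 0.50495237 -0.11749254  0.05289313] [-0.41149646 -0.28801503  0.37073556] [0.01788225 0.05986436 0.00289113]
```

View pics/w5.png

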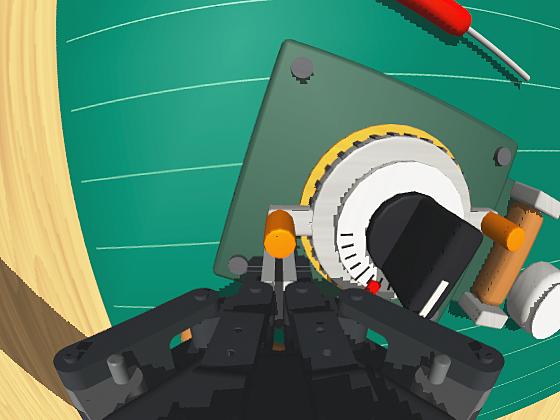

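The fingers at (275,262) are pushing the post at (279,237), and the ring has turned about 0.42 rad. From here I'll advance in small force-checked steps.

```bash
for i in 1; do python3 -m inch '[{"dx":0.0024,"dy":-0.0007,"dz":0,"ax":0,"ay":0,"az":0.04},{"dx":0.0024,"dy":-0.0007,"dz":0,"ax":0,"ay":0,"az":0.04}]'|grep force:; done
python3 -m inch '[{"dx":0.0024,"dy":-0.0007,"dz":0,"ax":0,"ay":0,"az":0.04},{"dx":0.0024,"dy":-0.0007,"dz":0,"ax":0,"ay":0,"az":0.04}]'|grep force:
python3 -m inch '[{"dx":0.0024,"dy":-0.0007,"dz":0,"ax":0,"ay":0,"az":0.04},{"dx":0.0024,"dy":-0.0007,"dz":0,"ax":0,"ay":0,"az":0.04}]'|grep force:
```

```text
force: [-0.2, -0.4, 0.9]
grasp_force: 0.0
force: [0.1, -1.1, 0.1]
grasp_force: 0.0
force: [0.4, -1.4, 0.1]
grasp_force: 0.1
```

```bash
python3 - <<'E'
from h import *
s,r=tool(); print(s["time_s"],s["tcp_pos"],r.inv().apply(s["force"]),r.inv().apply(np.array([.566,-.1042,.05])-s["tcp_pos"]))
E
```

```text
8.9167 [ 0.50370791 -0.11018786  0.05283772] [-1.33982456  0.63391396 -0.11280439] [0.01800282 0.0599338  0.00283727]
```

```bash
python3 -m inch '[{"dx":0.0024,"dy":-0.0007,"dz":0,"ax":0,"ay":0,"az":0.04},{"dx":0.0024,"dy":-0.0007,"dz":0,"ax":0,"ay":0,"az":0.04}]'|grep force:
python3 -m inch '[{"dx":0.0024,"dy":-0.0007,"dz":0,"ax":0,"ay":0,"az":0.04},{"dx":0.0024,"dy":-0.0007,"dz":0,"ax":0,"ay":0,"az":0.04}]'|grep force:
python3 -m inch '[{"dx":0.0024,"dy":-0.0007,"dz":0,"ax":0,"ay":0,"az":0.04},{"dx":0.0024,"dy":-0.0007,"dz":0,"ax":0,"ay":0,"az":0.04}]'|grep force:
python3 - <<'E'
from h import *
s,r=tool(); print(s["time_s"],s["tcp_pos"],r.inv().apply(s["force"]),r.inv().apply(np.array([.566,-.1042,.05])-s["tcp_pos"]))
E
```

```text
force: [-2.0, -5.8, 0.1]
grasp_force: 3.2
force: [-2.3, -8.1, 0.3]
grasp_force: 4.1
force: [-2.0, -9.8, -1.0]
grasp_force: 4.7
9.4167 [ 0.5032743  -0.10394117  0.05288608] [-9.91231218  1.09652161  0.98314525] [0.01921052 0.05971217 0.00288491]
```

It bites at 9.9 N. Now finer steps, with averaged force readings.

```bash
python3 -m inch '[{"dx":0.0012,"dy":-0.0004,"dz":0,"ax":0,"ay":0,"az":0.02},{"dx":0.0018,"dy":-0.0005,"dz":0,"ax":0,"ay":0,"az":0.03},{"dx":0.0018,"dy":-0.0005,"dz":0,"ax":0,"ay":0,"az":0.03}]'|grep force:
for i in 1 2; do python3 -m inch '[{"dx":0,"dy":0,"dz":0,"ax":0,"ay":0,"az":0}]'|grep force:; done
python3 - <<'E'
from h import *
s,r=tool(); print(s["time_s"],s["tcp_pos"],r.inv().apply(s["force"]),r.inv().apply(np.array([.566,-.1042,.05])-s["tcp_pos"]))
E
```

```text
force: [-1.8, -10.6, -1.0]
grasp_force: 5.3
force: [-2.9, -9.9, -0.5]
grasp_force: 5.2
force: [-1.0, -10.7, -0.6]
grasp_force: 5.2
9.8333 [ 0.5032726  -0.10233643  0.052874  ] [-10.36237227   2.69305078   0.63039826] [0.01937118 0.05969107 0.00286234]
```

```bash
python3 -m inch '[{"dx":0.0012,"dy":-0.0004,"dz":0,"ax":0,"ay":0,"az":0.02},{"dx":0.0024,"dy":-0.0007,"dz":0,"ax":0,"ay":0,"az":0.04},{"dx":0.0024,"dy":-0.0007,"dz":0,"ax":0,"ay":0,"az":0.04}]'|grep force:
for i in 1 2 3; do python3 -m inch '[{"dx":0,"dy":0,"dz":0,"ax":0,"ay":0,"az":0}]'|grep " *force: \["; done
python3 - <<'E'
from h import *
s,r=tool(); print(s["time_s"],s["tcp_pos"],r.inv().apply(s["force"]),r.inv().apply(np.array([.566,-.1042,.05])-s["tcp_pos"]))
E
```

```text
force: [-2.3, -11.8, 0.4]
grasp_force: 5.8
force: [-2.0, -10.0, -0.7]
force: [-2.2, -11.3, -0.1]
force: [-2.6, -11.0, 0.5]
10.3333 [ 0.50339647 -0.09996647  0.05287522] [-11.1570965    1.73666135  -0.49148984] [0.0194952  0.05964161 0.00286486]
```

```bash
python3 -m inch '[{"dx":0.0012,"dy":-0.0004,"dz":0,"ax":0,"ay":0,"az":0.02},{"dx":0.0024,"dy":-0.0007,"dz":0,"ax":0,"ay":0,"az":0.04},{"dx":0.0024,"dy":-0.0007,"dz":0,"ax":0,"ay":0,"az":0.04}]'|grep force:
for i in 1 2 3; do python3 -m inch '[{"dx":0,"dy":0,"dz":0,"ax":0,"ay":0,"az":0}]'|grep " *force: \["; done
python3 - <<'E'
from h import *
s,r=tool(); print(s["time_s"],s["tcp_pos"],r.inv().apply(s["force"]),r.inv().apply(np.array([.566,-.1042,.05])-s["tcp_pos"]))
E
```

```text
force: [-2.7, -12.1, -0.3]
grasp_force: 6.3
force: [-2.1, -12.2, -0.3]
force: [-2.4, -12.2, 0.2]
force: [-2.0, -11.6, -0.8]
10.8333 [ 0.50350736 -0.0976227   0.05281742] [-11.41140711   2.94576977   0.78109621] [0.01968169 0.05967709 0.00279377]
```

About 12.3 N at the post and 8 mm past the bite, in the middle of the tight window. I'll back off and rise.

```bash
python3 -m inch '[{"dx":-0.006,"dy":0,"dz":0,"ax":0,"ay":0,"az":0},{"dx":-0.012,"dy":0,"dz":0,"ax":0,"ay":0,"az":0},{"dx":-0.014,"dy":0,"dz":-0.01,"ax":0,"ay":0,"az":0},{"dx":-0.014,"dy":0,"dz":-0.04,"ax":0,"ay":0,"az":0},{"dx":-0.014,"dy":0,"dz":-0.08,"ax":0,"ay":0,"az":0},{"dx":-0.014,"dy":0,"dz":-0.12,"ax":0,"ay":0,"az":0},{"dx":-0.014,"dy":0,"dz":-0.15,"ax":0,"ay":0,"az":0},{"dx":-0.014,"dy":0,"dz":-0.15,"ax":0,"ay":0,"az":0},{"dx":-0.014,"dy":0,"dz":-0.15,"ax":0,"ay":0,"az":0}]'
python3 - <<'E'
from h import *
align("pics/w6.png")
E
```

```text
time_s: 11.58
tcp_pos: [0.4992, -0.1088, 0.2055]
eef_rot: [2.638, 1.7, 0.006]
force: [0.3, 0.7, 0.4]
grip_width: 0.0005
grasp_force: 0.0
knobtop 917 [ 0.5655 -0.1032  0.1029] z [0.0989 0.1047] ax deg 59.7 box [ 0.56593 -0.10451] [40.6 14.9] 60.3
knobdark 788 [ 0.566  -0.1018  0.1028] z [0.0984 0.1046] ax deg 59.0 box [ 0.56586 -0.10444] [40.5 14.7] 60.3
pointer 103 [ 0.5617 -0.1128  0.1038] z [0.1017 0.105 ] ax deg 53.2 box [ 0.56854 -0.10607] [40.6  9. ] 59.3
tab 76 [ 0.5486 -0.1333  0.0621] z [0.0612 0.0632] ax deg 61.6 box [ 0.54855 -0.13357] [11.8  5.5] 60.1
post1 167 [ 0.6212 -0.1253  0.0722] z [0.0698 0.0735] ax deg 125.6 box [ 0.62154 -0.12572] [12.7 13.3] 41.2
post2 192 [ 0.5104 -0.0824  0.0724] z [0.0711 0.0739] ax deg 49.9 box [ 0.51021 -0.08246] [13.5 12.8] 84.3
dial 2091 [ 0.5655 -0.0985  0.0576] z [0.0564 0.0588] ax deg 172.9 box [ 0.56622 -0.10404] [67.  66.3] 66.0
tab dir -120.89
tab dir -121.09
knob axis 60.27
```

View pics/w6.png

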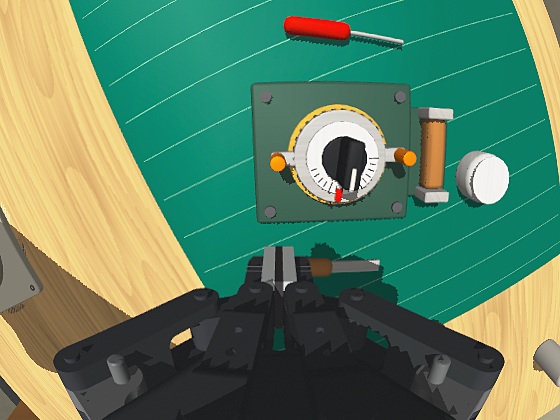

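The final view shows the knob's pointer at (353,180) still on the tab's line at (338,195), parallax aside; by 3D measurement the two agree to within 1°. The gripper is clear and the other items have not moved.

```bash
python3 -c "
from rig import *
print(hand_in())"
```

```text
the job is handed in; nothing more can be done
None
```

Handed in: the knob's pointer lines up with the red tab to within about 1°, the lock ring is past its bite and hand-tight at about 12.3 N at the post, nothing else on the bench was touched, and the gripper is clear.

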